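# Dock the hair-clip rack in the keyed carousel and pin it

### The job

Turn the bamboo carousel by its upright steel peg until its keyed bay faces straight down the runway, then slide the clear hair-clip rack along the runway, without lifting it, until it is fully home in the bay with its notch round the key. Then take the steel locking pin from its stand and put it down through the hole in the rack and the carousel's hole beneath, until its head sits flat on the rack, and let go. Leave the other things on the shelf undisturbed and the bay still facing the runway.

Things in the scene. Friction and masses are not known exactly. Their poses are not given: they have to be found in the camera images.
- station: Fixed bamboo stand. Origin on the shelf (z = 0) on the carousel's vertical axis; z up; +x is the direction the rack slides. The runway lies on its -x side: flat track 92 wide, from x = -360 to -150 mm, top 41 mm above the shelf, side rails 12 high, inner faces 68 apart. Place varies by 80 mm, yaw by 0.24 rad.
- carousel (a joint): Turn of the bamboo carousel about the vertical axis through the station's origin, rad, counter-clockwise seen from above. 0 = the bay faces straight down the runway. Starts between 0.5 and 1.1, so it must be turned clockwise. Range -1.5 to 1.5. Stiff (0.06 Nm of friction): stays where it is left.
- deck_axis (a point): Centre of the carousel's deck: disc of radius 100 mm, top 40 mm above the shelf, 1 mm below the runway's top. Axes turn with the carousel and agree with the station's at joint 0; the bay is on the -x side, the peg on the +x side. Two fixed round cups (radius 26, tops 75 mm above the shelf) at (46, 56) and (46, -56).
- bay_mouth (a point): Middle of the outer edge of the bay's mouth, on the deck tongue 146 mm from the axis (the tongue is 100 wide and flush with the deck). The mouth is about 95 wide between flared walls 12 high and narrows over 42 mm to the bay, whose walls are 65 apart; the bay's back stop is 154 mm in from this point.
- key_top (a point): Top middle of the key in the bay: upright rib 9 wide, 25 high above the deck, 29 long along the bay with a round nose to the mouth, ending at the back stop; 10 mm off the bay's middle line on the +y side.
- peg_top (a point): Top of the carousel's steel peg, 109 mm above the shelf, 85 mm from the axis on the side opposite the bay (carousel +x). The peg is upright, 14 mm in diameter from the deck up with an 18 mm ball at the top (ball centre 9 mm below this point). Made to be pushed sideways.
- bay_home (a point): Point on the deck, 67 mm from the axis along the middle of the bay; turns with the carousel, x points from the mouth to the back of the bay. The rack's origin comes here, axes agreeing, when the rack is fully home.
- deck_hole (a point): Centre of the carousel's pin hole at the deck's top; hole 15 mm diameter, 18 deep, open below.
- rack: Loose clear acrylic rack with five dark hair clips standing across it (one piece), 0.2-0.4 kg. Origin: centre of its underside; +x is its leading end. Base 150 long (x), 60 wide, 10 thick; clips from x = -20 to 40, up to z = 62 mm; rear 55 mm bare but for the pin hole and the rear lip. Starts on the runway between the rails, leading end 10 to 50 mm short of the carousel end.
- rack_notch (a point): Mouth of the notch in the rack's leading end: 14 wide, 35 deep, through the base; centred 10 mm off the middle on the +y side, to match the key.
- rack_hole (a point): Centre of the rack's pin hole at the base's top (x = -55, z = 10 mm in the rack); hole 15 mm diameter, through. At home it lies over the deck hole.
- rack_rear (a point): Middle of the outer face of the rack's rear lip, 16 mm above the underside (lip 60 wide, 6 thick, top 22 above the underside): push here, along the rack's +x.
- pin: Loose steel locking pin, 76 long, 0.07 kg. Origin at the centre of its lower tip, z along it. Shank 10 mm diameter and 42 long with a tapered tip; head a cylinder of 24 diameter and 34 high on top. Starts upright in the stand, head resting on it.
- pin_shoulder (a point): Centre of the underside of the pin's head, 42 mm above the tip.
- pin_stand: Fixed pale stone block 60 x 60 x 50 high with a hole (14 mm) in the middle for the pin; origin at the centre of its underside. Left of the carousel.
- dish: Bystander: mint ceramic dish, 100 across, 30 high, on the robot's side of the runway.
- ring_box: Bystander: glass ring box with a brass rim, 70 x 60 x 45 high, beyond the runway.
- lint_brush: Bystander: flat stainless lint brush, 190 long, lying beyond the runway.
- scent: Bystander: amber glass bottle, 48 across, 100 high, beyond the carousel.
- cream_jar: Bystander: white jar, 64 across, 50 high, on the robot's left side.
- watch_box: Bystander: dark wooden watch box 100 x 80 x 45 high, beyond the carousel.
There are look-alikes about, which are no part of the job. What is shaped like the rack but blue or green is not meant.

How it is judged:
On the way, in this order (a step that is already met when the one before it is completed fails the run):
1. the keyed bay faces the runway (within 0.09 rad), the rack still outside it (value of joint carousel between -0.09 and 0.09 rad and x of rack in the frame of bay_home below -0.06 m), for 0.2 s.
2. the rack is fully home in the bay, notch round the key (x of rack in the frame of bay_home between -0.004 and 0.004 m and y of rack in the frame of bay_home between -0.004 and 0.004 m and z of rack in the frame of bay_home between -0.004 and 0.004 m and angle between the x axis of rack and the x axis of bay_home, either way round below 0.07 rad), for 0.2 s.
At the end, for the whole second after the job is handed in: Rack home in the bay (within 4 mm per axis, 0.07 rad), carousel within 0.12 rad of facing the runway, pin upright (0.12 rad) through rack and deck, underside of its head within 4 mm of the base and 6 mm of the hole's middle, all released and at rest (all of step 2 and value of joint carousel between -0.12 and 0.12 rad and x of pin_shoulder in the frame of rack_hole between -0.006 and 0.006 m and y of pin_shoulder in the frame of rack_hole between -0.006 and 0.006 m and z of pin_shoulder in the frame of rack_hole between -0.004 and 0.004 m and angle between pin's own z axis and vertical below 0.12 rad and linear speed of each of pin, rack below 0.02 m/s); the robot touches nothing.
It fails at once if the rack is lifted or tipped (height (world z) of rack above 0.058 m or angle between rack's own z axis and vertical above 0.25 rad).
It fails at once if a bystander is disturbed (moved more than 20 mm or tipped over) (distance of any of dish, ring_box, lint_brush, scent, cream_jar, watch_box from where it was at the start of the episode above 0.02 m or angle between any of dish, ring_box, lint_brush, scent, cream_jar, watch_box's own z axis and vertical above 0.4 rad).
It also fails if it takes over 72 s, if anything falls off the work surface, if the arm or the gripper's body presses on something with over 40 N, if the wrist force passes 120 N, or if a joint passes its speed limit or range.

### The arm

A 7-joint arm with a two-finger parallel gripper is mounted at the origin on the work surface. World frame = base frame: x ahead of the robot, y to its left, z up, the work surface at z = 0. Lengths are in m, angles in rad, forces in N, time in s.
With the tool pointing down it reaches from about 0.4 to 0.85 m from the base axis. Payload 4.4 kg.
Tool frame: the origin (TCP) lies on the centre line of the jaws, within the pads' length; the fingertips stand 22 mm ahead of it and the grasp point (between the pads) lies 3 mm ahead of it; x points along the fingers, y is the direction in which the jaws open and shut, and the axes are right-handed (so a half turn about x gives the same grasp; the last joint's range is limited). The gripper opens to 94 mm and grips with 3 to 60 N. Pads are 16 mm wide; open, the fingers measure 119 mm over their backs; the gripper's body (75 mm by 177 mm) begins 78 mm behind the grasp point.
Start: joints at [1.192, 0.628, 0.038, 1.517, -0.027, 0.996, -0.02], TCP at [0.2, -0.618, 0.227] pointing down, gripper open.
Joint ranges: [-3.06, 3.06], [-0.37, 2.12], [-1.25, 1.32], [0.18, 2.47], [-1.1, 4.24], [0.23, 1.98], [-2.94, 2.94]. Speed limits (rad/s): [2.57, 2.57, 3.14, 3.14, 3.14, 3.14, 3.14].

### API

Orientations are given as a unit quaternion [x, y, z, w].
In Python, from cell import ctrl gives the robot as it stands. The module is installed in compiled form; this text tells all that it offers.
- The arm moves only by the tool jog_arm, never from a script. Its argument "rows" is one flat list of numbers, 6 for each row, row after row: the shift along the world's x, y, z in cm, then the turn, a rotation vector about the world's x, y, z in rad. In form: [dx, dy, dz, wx, wy, wz, dx, dy, dz, wx, wy, wz, ...]. A call has 1 to 20 rows; each row shifts and turns the commanded pose from where the row before left it; what a row does not reach is not made up. A row lasts 1/10 s, in which the tool goes at most 50 mm and 8.59 degrees, less where a joint would pass 70% of its speed; a pose out of reach is approached as far as the arm can. A call is refused whole if a number of a shift passes 5 or a number of a turn 0.15, either way. A call with a gripper value outside its range is refused whole. "grip" is the finger opening in cm, from 0 to 9.4, set as the call begins (left out, the last holds). The fingers move at their own pace and stop on an object; "squeeze" is the grip in N (left out, the last holds). Time passes only in rows, so rows that do not move let the fingers close. It gives the time, the measured TCP pose, the force and the opening at its end, in the units of the state.
- ctrl.state(): the state, without advancing time (a new reading comes with each control period).
- ctrl.grab_frame(name): name is "scene" or "top" or "wrist"; returns a dict with "image" (420x560x3 uint8, red, green, blue), "mtx" (3x3 intrinsics, pixels), "rvec" (rotation vector, rad) and "tvec" (3), from world to camera coordinates, as OpenCV has them; the wrist camera has in their place "hand_eye" (4x4, takes a point from camera to tool coordinates, whose origin is the TCP and whose axes are the tool frame's). Camera axes: x right, y down, z forward; pixel columns grow to the right and rows downward; lengths in m; the calibration is good to about 2 mm. A picture is of the moment at which its call begins: read the wrist's pose just before it. There is no depth.
- ctrl.close_job(): hands the job in, once; it reports no verdict.
Trained networks look in a picture, given as the dict that the camera call returned (one of the last four; its "shot" number tells which), for a name from the list of things; names that differ only in an ending like _2 or _b are one class to them, and where a whole thing is asked for, a point or a joint stands for the part that bears it (a point fixed in the world has none). Each returns a list of dicts, best first, with "score" (0 to 1); they miss things now and then, are a little off and sometimes report something else, mostly with a low value. They report only what shows in the picture. A call takes as long as a camera call. They do not tell look-alikes from the thing itself.
- ctrl.trace(picture, thing): "region" (420x560 bool, what is visible of it).
- ctrl.mark_of(picture, thing): "xyz" ([x, y, z] in m, in world coordinates, good to about 4 mm: a listed point, or the origin of a listed thing).
The state is a dict: "time_s": time; "joints": joint angles; "dq": joint speeds; "effort": joint torques, N m; "ee_pos": TCP position; "ee_rot": TCP orientation; "force": force on the tool from outside, world axes, zero at the start; "ft_torque": the same for the moment, N m; "finger_gap": opening from 0.0 (shut) to 1.0 (fully open).
Only numpy, scipy, OpenCV 4.12 (cv2) and the standard library are available. Lean on these libraries where they do the work, as an engineer would, in place of code of your own. Each camera call takes 0.05 s, during which the arm holds its last target. There are 200 camera calls.

## Working session

There is one attempt and no reset: what is moved stays moved. The work goes in short steps, Python scripts to look and compute and a tool call to move; the robot and the scene stay as the last step left them, time stands still between calls to the robot, and variables do not carry over. Pictures are saved under pics/ and viewed, about 8 in all and at most 12, crops included, and the job is handed in when it is done.

Besides the shell and the picture viewer there is one more tool, called after ">>>" as name(argument=value, ...) on one line, values as JSON. jog_arm: Moves the arm, as the interface text tells. Its arguments: {"type":"object","properties":{"rows":{"type":"array"},"grip":{"type":"number"},"squeeze":{"type":"number"}},"required":["rows"]}

```bash
mkdir -p pics; cat > h.py <<'E'
import numpy as np, cv2
from cell import ctrl
from scipy.spatial.transform import Rotation as R
def snap(n,f=None):
    p=ctrl.grab_frame(n)
    if f: cv2.imwrite('pics/'+f,p['image'][:,:,::-1])
    return p
def marks(p,names):
    for n in names:
        r=ctrl.mark_of(p,n)
        print(n,[(np.round(np.array(d['xyz'])*1000).astype(int).tolist(),round(d['score'],2)) for d in r[:3]])
E
python3 - <<'E'
from h import *
s=ctrl.state(); print(s)
for c in ['top','scene']:
    p=snap(c,c+'1.png'); print(c)
    marks(p,['station','deck_axis','bay_mouth','key_top','peg_top','bay_home','deck_hole','rack','rack_notch','rack_hole','rack_rear','pin','pin_shoulder','pin_stand','dish','ring_box','lint_brush','scent','cream_jar','watch_box'])
a=cv2.imread('pics/top1.png');b=cv2.imread('pics/scene1.png')
E
```

```text
{'time_s': 0.0, 'joints': array([ 1.19217753,  0.62928178,  0.03845557,  1.51832472, -0.02697949,
        0.99631244, -0.02002667]), 'dq': array([-0.0003607 , -0.00150791,  0.00109964,  0.0004403 ,  0.00130743,
        0.00132178, -0.00080536]), 'effort': array([ 6.29209921e-05, -5.49729073e+01,  1.14315279e+00, -1.86631179e+01,
       -5.23466023e-02,  2.35066755e-02,  1.58693383e-04]), 'ee_pos': array([ 0.19986116, -0.61787383,  0.22660989]), 'ee_rot': array([-0.698361  , -0.11076754,  0.69859145, -0.10951004]), 'force': array([0.0945024 , 0.69717758, 0.0795914 ]), 'ft_torque': array([-0.01184406,  0.02253927, -0.02549649]), 'finger_gap': 0.9996345744536783}
top
station [([533, 112, -3], 0.88), ([551, -190, 49], 0.52)]
deck_axis [([533, -60, 46], 0.62), ([533, 110, 42], 0.6)]
bay_mouth [([639, 6, 42], 0.76), ([510, 353, 5], 0.4)]
key_top [([531, 99, 69], 0.92), ([639, 7, 41], 0.62)]
peg_top [([474, 173, 109], 0.9)]
bay_home [([578, 64, 40], 0.68), ([641, 5, 38], 0.63)]
deck_hole [([618, 22, 44], 0.88), ([642, 7, 43], 0.7)]
rack [([552, -137, 43], 0.78), ([197, -386, -2], 0.69), ([3
[... 1006 characters left out ...]
117, 2], 0.64)]
deck_hole [([619, 24, 36], 0.83)]
rack [([550, -134, 38], 0.93), ([372, -255, 0], 0.85), ([195, -379, 1], 0.68)]
rack_notch [([232, -311, 3], 0.83), ([424, -310, 5], 0.69), ([533, -60, 49], 0.64)]
rack_hole [([168, -427, 7], 0.97), ([338, -210, 5], 0.89), ([550, -193, 49], 0.86)]
rack_rear [([554, -212, 58], 0.93), ([510, -454, 15], 0.77), ([328, -195, 14], 0.76)]
pin [([513, 355, 7], 0.61)]
pin_shoulder [([515, 357, 54], 0.42)]
pin_stand [([516, 352, 8], 0.39)]
dish [([417, -81, 0], 0.7)]
ring_box [([526, 101, 64], 0.59)]
lint_brush [([740, -118, 2], 0.76)]
scent [([778, -7, 1], 0.9)]
cream_jar [([312, 322, -3], 0.84)]
watch_box [([748, 301, -4], 0.9), ([517, 353, 6], 0.27)]
```

```bash
python3 - <<'E'
import cv2,numpy as np
a=cv2.imread('pics/top1.png');b=cv2.imread('pics/scene1.png')
cv2.imwrite('pics/both.png',cv2.resize(np.vstack([a,b]),(400*1,600)))
E
```

```text
(no output)
```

View pics/top1.png

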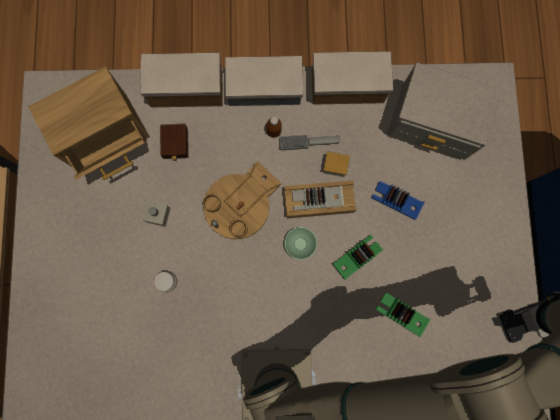

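View pics/scene1.png

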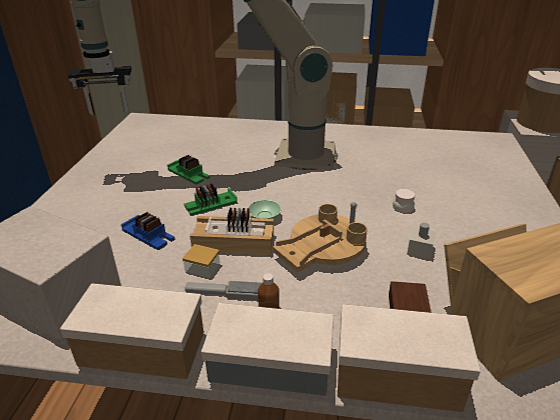

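The pictures show the carousel at pixel (237,205) in the top view, its bay pointing towards the upper right. The clear rack is in the runway at (320,198), the pin stand is at (153,213), and the blue and green racks are look-alikes. The trained networks agree with this.

```bash
python3 - <<'E'
from h import *
s=ctrl.state(); m=R.from_quat(s['ee_rot']).as_matrix(); print(np.round(m,3)); print(np.arctan2(m[1,1],m[0,1]))
E
```

```text
[[ 0.     0.308 -0.951]
 [-0.    -0.951 -0.308]
 [-1.     0.    -0.   ]]
-1.258023980105674
```

>>> jog_arm(rows=[2.7, 3.5, 0, 0, 0, 0.1025, 2.7, 3.5, 0, 0, 0, 0.1025, 2.7, 3.5, 0, 0, 0, 0.1025, 2.7, 3.5, 0, 0, 0, 0.1025, 2.7, 3.5, 0, 0, 0, 0.1025, 2.7, 3.5, 0, 0, 0, 0.1025, 2.7, 3.5, 0, 0, 0, 0.1025, 2.7, 3.5, 0, 0, 0, 0.1025, 2.7, 3.5, 0, 0, 0, 0.1025, 2.7, 3.5, 0, 0, 0, 0.1025, 2.7, 3.5, 0, 0, 0, 0.1025, 2.7, 3.5, 0, 0, 0, 0.1025, -0.6, 4.6, 0, 0, 0, 0.1025, -0.6, 4.6, 0, 0, 0, 0.1025, -0.6, 4.6, 0, 0, 0, 0.1025, -0.6, 4.6, 0, 0, 0, 0.1025, -0.6, 4.6, 0, 0, 0, 0.1025, -0.6, 4.6, 0, 0, 0, 0.1025, -0.6, 4.6, 0, 0, 0, 0.1025, -0.6, 4.6, 0, 0, 0, 0.1025], grip=5.0)

```text
time_s: 4.1
ee_pos: [0.4758, 0.1711, 0.2278]
ee_rot: [0.267, 0.654, -0.267, 0.655]
force: [1.2, 0.7, -0.4]
finger_gap: 0.53
```

>>> jog_arm(rows=[0, 0, 0, 0, 0, 0, 0, 0, 0, 0, 0, 0])

```text
time_s: 4.3
ee_pos: [0.4758, 0.1703, 0.2275]
ee_rot: [0.268, 0.654, -0.268, 0.654]
force: [0.7, -0.3, -0.8]
finger_gap: 0.532
```

```bash
cat >> h.py <<'E'
def where():
    s=ctrl.state(); m=R.from_quat(s['ee_rot']).as_matrix()
    print('t',round(s['time_s'],2),'pos',np.round(s['ee_pos']*1000,1),'yaw',round(np.arctan2(m[1,1],m[0,1]),3),'F',np.round(s['force'],1),'gap',round(s['finger_gap']*94,1))
E
python3 - <<'E'
from h import *
where(); p=snap('wrist','w1.png'); marks(p,['peg_top','deck_axis','key_top','station'])
p=snap('top'); marks(p,['peg_top','station','key_top','bay_mouth'])
E
```

```text
t 4.3 pos [475.8 170.3 227.5] yaw 0.794 F [ 0.7 -0.3 -0.8] gap 50.0
peg_top [([474, 175, 111], 0.55)]
deck_axis [([532, 117, 40], 0.7), ([528, 99, 66], 0.66), ([618, 22, 43], 0.31)]
key_top [([531, 99, 62], 0.85)]
station [([530, 110, -5], 0.74)]
peg_top []
station [([530, 110, 1], 0.63), ([532, 100, 72], 0.39)]
key_top [([526, 98, 66], 0.58)]
bay_mouth [([639, 7, 42], 0.9)]
```

>>> jog_arm(rows=[-0.1, 0.1, -3, 0, 0, 0, -0.2, 0.2, -3, 0, 0, 0, 0, 0, -3, 0, 0, 0, 0, 0, -2.9, 0, 0, 0, 0, 0, 0, 0, 0, 0])

```text
time_s: 5.3
ee_pos: [0.4708, 0.1713, 0.1057]
ee_rot: [0.267, 0.656, -0.27, 0.653]
force: [0.1, -0.5, -0.3]
finger_gap: 0.529
```

>>> jog_arm(rows=[0, 0, 0, 0, 0, 0, 0, 0, 0, 0, 0, 0, 0, 0, 0, 0, 0, 0, 0, 0, 0, 0, 0, 0, 0, 0, 0, 0, 0, 0], grip=2.2)

```text
time_s: 5.8
ee_pos: [0.4735, 0.1726, 0.1092]
ee_rot: [0.269, 0.654, -0.268, 0.655]
force: [-0.0, -0.3, -0.2]
finger_gap: 0.238
```

```bash
python3 - <<'E'
from h import *
where()
c=np.array([532.5,113.]);y=1.635
for a in np.linspace(.72,0,11): print(np.round(c+85*np.array([np.cos(y+a),np.sin(y+a)]),1), round(y+a-np.pi/2,3))
E
```

```text
t 5.8 pos [473.5 172.6 109.2] yaw 0.792 F [-0.  -0.3 -0.2] gap 22.4
[472.5 173.2] 0.784
[477.  177.3] 0.712
[481.7 181.2] 0.64
[486.8 184.6] 0.568
[492.  187.7] 0.496
[497.5 190.5] 0.424
[503.2 192.8] 0.352
[509.  194.7] 0.28
[514.9 196.2] 0.208
[521.  197.2] 0.136
[527.  197.8] 0.064
```

>>> jog_arm(rows=[0.45, 0.41, 0, 0, 0, -0.072, 0.47, 0.39, 0, 0, 0, -0.072, 0.51, 0.34, 0, 0, 0, -0.072, 0.52, 0.31, 0, 0, 0, -0.072, 0.55, 0.28, 0, 0, 0, -0.072, 0.57, 0.23, 0, 0, 0, -0.072, 0.58, 0.19, 0, 0, 0, -0.072, 0.59, 0.15, 0, 0, 0, -0.072, 0.61, 0.1, 0, 0, 0, -0.072, 0.6, 0.06, 0, 0, 0, -0.072, 0.2, 0, 0, 0, 0, 0, 0, 0, 0, 0, 0, 0, 0, 0, 0, 0, 0, 0])

```text
time_s: 7.1
ee_pos: [0.5293, 0.1972, 0.1085]
ee_rot: [0.481, 0.518, -0.481, 0.518]
force: [0.4, -0.5, -0.4]
finger_gap: 0.234
```

```bash
python3 - <<'E'
from h import *
where()
for c in ['top','scene']:
    p=snap(c,c+'2.png'); marks(p,['bay_mouth','key_top','deck_hole','bay_home','station','rack','rack_rear','rack_hole'])
E
```

```text
t 7.1 pos [529.3 197.2 108.5] yaw 0.073 F [ 0.4 -0.5 -0.4] gap 22.0
bay_mouth [([544, -35, 42], 0.81)]
key_top [([522, 105, 65], 0.69), ([738, -117, -1], 0.38)]
deck_hole [([536, -12, 45], 0.96)]
bay_home [([308, 325, -9], 0.75), ([534, 42, 38], 0.69)]
station [([533, 114, 2], 0.66)]
rack [([550, -138, 38], 0.78), ([374, -260, -1], 0.77), ([543, -384, -1], 0.76)]
rack_rear [([326, -192, 13], 0.82), ([558, -213, 57], 0.64), ([508, -456, 14], 0.64)]
rack_hole [([520, -438, 11], 0.82), ([550, -191, 50], 0.74), ([166, -426, 8], 0.7)]
bay_mouth [([538, -38, 38], 0.82)]
key_top [([522, 101, 63], 0.58), ([779, -9, 4], 0.55)]
deck_hole [([540, -14, 39], 0.64), ([522, 103, 64], 0.32)]
bay_home [([534, 47, 38], 0.79)]
station [([529, 114, -1], 0.65), ([310, 325, 0], 0.6)]
rack [([551, -138, 40], 0.97), ([197, -383, -2], 0.96), ([370, -257, -5], 0.9)]
rack_rear [([507, -452, 15], 0.97), ([155, -448, 16], 0.72), ([327, -197, 16], 0.65)]
rack_hole [([551, -189, 51], 0.94), ([167, -426, 10], 0.91), ([520, -440, 11], 0.7)]
```

>>> jog_arm(rows=[-0.2, 0, 0, 0, 0, 0, 0, 0, 0, 0, 0, 0, 0, 0, 4, 0, 0, 0, 0, 0, 4, 0, 0, 0, 0, -1, 4, 0, 0, 0, 0.2, -4, 1, 0, 0, 0, 0.2, -4.5, 0, 0, 0, 0, 0.2, -4.5, 0, 0, 0, 0, 0.2, -4.5, 0, 0, 0, 0, 0.2, -4, 0, 0, 0, 0, 0.2, -3.3, 0, 0, 0, 0, 0, 0, 0, 0, 0, 0, 0, 0, 0, 0, 0, 0, 0, 0, 0, 0, 0, 0], grip=2.6)

```text
time_s: 9.4
ee_pos: [0.5395, -0.0593, 0.2386]
ee_rot: [0.481, 0.518, -0.481, 0.518]
force: [0.1, 0.0, -0.1]
finger_gap: 0.275
```

```bash
python3 - <<'E'
from h import *
where(); p=snap('wrist','w2.png'); marks(p,['bay_mouth','key_top','deck_hole','bay_home','station','rack','rack_rear','rack_hole','rack_notch','peg_top'])
E
```

```text
t 9.4 pos [539.5 -59.3 238.6] yaw 0.074 F [ 0.1  0.  -0.1] gap 25.8
bay_mouth [([541, -33, 41], 0.85)]
key_top [([522, 107, 66], 0.6)]
deck_hole [([537, -13, 43], 0.61)]
bay_home [([538, 46, 41], 0.59)]
station [([533, 113, 0], 0.75), ([777, -8, -4], 0.21)]
rack [([200, -382, 2], 0.66)]
rack_rear [([327, -200, 16], 0.94)]
rack_hole [([553, -192, 49], 0.63), ([340, -213, 12], 0.6)]
rack_notch [([570, -314, 2], 0.92), ([534, -62, 48], 0.89), ([230, -314, 2], 0.74)]
peg_top []
```

View pics/w2.png

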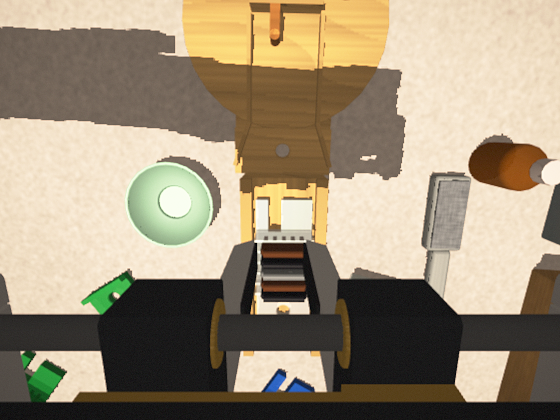

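The wrist view shows the bay in line with the runway: deck hole at (282,150), key nose at (274,35), rack just short of the tongue at (285,200). Next I go behind the rack.

>>> jog_arm(rows=[0.36, -3.72, 0, 0, 0, 0, 0.36, -3.72, 0, 0, 0, 0, 0.36, -3.72, 0, 0, 0, 0, 0.36, -3.72, 0, 0, 0, 0, 0.36, -3.72, 0, 0, 0, 0, 0, 0, -4, 0, 0, 0, 0, 0, -4, 0, 0, 0, 0, 0, -4, 0, 0, 0, 0, 0, -3, 0, 0, 0, 0, 0, 0, 0, 0, 0, 0, 0, 0, 0, 0, 0], grip=2.6)

```text
time_s: 11.05
ee_pos: [0.5578, -0.2468, 0.0888]
ee_rot: [0.482, 0.518, -0.482, 0.518]
force: [-0.2, -0.3, 0.1]
finger_gap: 0.275
```

```bash
python3 - <<'E'
from h import *
where(); p=snap('wrist','w3.png'); marks(p,['rack','rack_rear','rack_hole','rack_notch'])
E
```

```text
t 11.05 pos [ 557.8 -246.8   88.8] yaw 0.072 F [-0.2 -0.3  0.1] gap 25.8
rack [([553, -142, 44], 0.98), ([372, -257, 2], 0.82), ([546, -391, -4], 0.77)]
rack_rear [([552, -214, 56], 0.65)]
rack_hole [([549, -192, 48], 0.67)]
rack_notch [([572, -314, 1], 0.92), ([427, -308, 6], 0.62)]
```

View pics/w3.png

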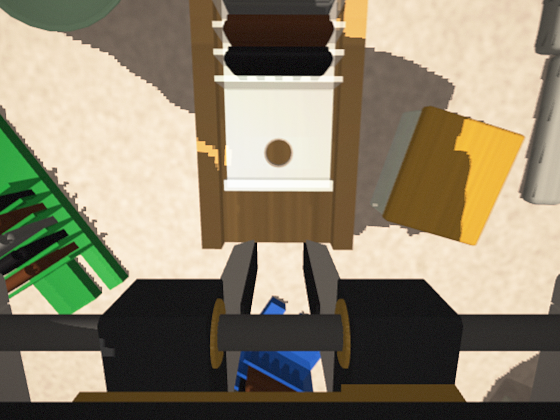

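>>> jog_arm(rows=[0, 0, -0.9, 0, 0, 0, 0, 0, -0.8, 0, 0, 0, -0.05, 0.7, 0, 0, 0, 0, -0.05, 0.7, 0, 0, 0, 0, -0.05, 0.7, 0, 0, 0, 0, -0.05, 0.7, 0, 0, 0, 0, -0.05, 0.7, 0, 0, 0, 0, -0.05, 0.7, 0, 0, 0, 0, -0.06, 0.8, 0, 0, 0, 0, -0.06, 0.8, 0, 0, 0, 0, -0.06, 0.8, 0, 0, 0, 0, -0.06, 0.8, 0, 0, 0, 0, -0.06, 0.8, 0, 0, 0, 0, -0.06, 0.8, 0, 0, 0, 0, -0.06, 0.8, 0, 0, 0, 0, -0.06, 0.8, 0, 0, 0, 0, -0.06, 0.8, 0, 0, 0, 0, -0.06, 0.8, 0, 0, 0, 0])

```text
time_s: 13.1
ee_pos: [0.5485, -0.1243, 0.0715]
ee_rot: [0.482, 0.518, -0.482, 0.518]
force: [-0.7, -3.6, 2.9]
finger_gap: 0.278
```

```bash
python3 - <<'E'
from h import *
where(); p=snap('wrist','w4.png'); marks(p,['rack','rack_rear','rack_hole','bay_mouth','deck_hole','key_top'])
E
```

```text
t 13.1 pos [ 548.5 -124.3   71.5] yaw 0.072 F [-0.7 -3.6  2.9] gap 26.2
rack [([541, -43, 43], 0.84), ([371, -258, 3], 0.65)]
rack_rear [([546, -114, 53], 0.64)]
rack_hole [([544, -95, 48], 0.87)]
bay_mouth []
deck_hole []
key_top []
```

>>> jog_arm(rows=[-0.05, 0.7, 0, 0, 0, 0, -0.05, 0.7, 0, 0, 0, 0, -0.05, 0.7, 0, 0, 0, 0, -0.05, 0.7, 0, 0, 0, 0, -0.05, 0.7, 0, 0, 0, 0, -0.05, 0.7, 0, 0, 0, 0, -0.05, 0.7, 0, 0, 0, 0, -0.05, 0.7, 0, 0, 0, 0, 0, 0, 0, 0, 0, 0])

```text
time_s: 14.35
ee_pos: [0.5446, -0.067, 0.0716]
ee_rot: [0.481, 0.518, -0.481, 0.518]
force: [0.7, -0.4, -0.7]
finger_gap: 0.28
```

```bash
python3 - <<'E'
from h import *
where(); p=snap('wrist','w5.png'); marks(p,['rack','rack_rear','rack_hole','key_top','rack_notch'])
E
```

```text
t 14.35 pos [544.6 -67.   71.6] yaw 0.074 F [ 0.7 -0.4 -0.7] gap 26.3
rack [([539, 14, 40], 0.8)]
rack_rear [([543, -56, 53], 0.64)]
rack_hole [([541, -38, 50], 0.77), ([737, -118, -3], 0.51), ([539, -57, 55], 0.44)]
key_top []
rack_notch []
```

View pics/w5.png

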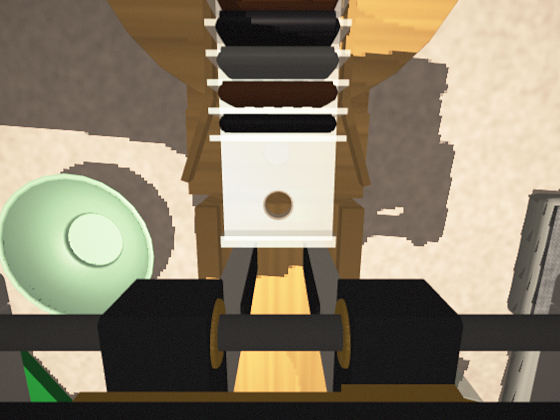

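The rack is entering the bay straight: lip at row 240, hole at (277,205), flared walls evenly spaced on both sides. I continue slowly.

>>> jog_arm(rows=[-0.03, 0.4, 0, 0, 0, 0, -0.03, 0.4, 0, 0, 0, 0, -0.03, 0.4, 0, 0, 0, 0, -0.03, 0.4, 0, 0, 0, 0, -0.03, 0.4, 0, 0, 0, 0, -0.03, 0.4, 0, 0, 0, 0])

```text
time_s: 15.25
ee_pos: [0.5427, -0.0445, 0.0714]
ee_rot: [0.482, 0.518, -0.482, 0.518]
force: [0.2, -2.3, -0.7]
finger_gap: 0.274
```

>>> jog_arm(rows=[-0.02, 0.2, 0, 0, 0, 0, -0.02, 0.2, 0, 0, 0, 0])

```text
time_s: 15.45
ee_pos: [0.5423, -0.0406, 0.0714]
ee_rot: [0.482, 0.518, -0.482, 0.518]
force: [1.3, -1.2, -1.4]
finger_gap: 0.276
```

>>> jog_arm(rows=[-0.01, 0.15, 0, 0, 0, 0, -0.01, 0.15, 0, 0, 0, 0])

```text
time_s: 15.65
ee_pos: [0.5419, -0.0398, 0.0715]
ee_rot: [0.481, 0.517, -0.483, 0.518]
force: [-0.7, -5.8, -1.1]
finger_gap: 0.274
```

```bash
python3 - <<'E'
from h import *
where()
for c in ['wrist','scene','top']:
  p=snap(c); marks(p,['rack','rack_hole','rack_rear','bay_mouth'])
E
```

```text
t 15.65 pos [541.9 -39.8  71.5] yaw 0.071 F [-0.7 -5.8 -1.1] gap 25.8
rack [([536, 43, 42], 0.88)]
rack_hole [([537, -11, 45], 0.62), ([539, -14, 39], 0.43)]
rack_rear [([541, -29, 54], 0.89)]
bay_mouth []
rack [([536, 38, 39], 0.96), ([369, -260, -2], 0.93), ([550, -390, -1], 0.92)]
rack_hole [([166, -426, 8], 0.96), ([540, -10, 48], 0.78), ([518, -441, 12], 0.71)]
rack_rear [([328, -199, 19], 0.93), ([513, -453, 12], 0.72), ([156, -444, 16], 0.66)]
bay_mouth [([542, -36, 41], 0.87), ([740, -118, 0], 0.25)]
rack [([534, 43, 40], 0.93), ([194, -386, -2], 0.93), ([545, -385, 2], 0.79)]
rack_hole [([514, -437, 9], 0.78), ([165, -428, 8], 0.73), ([535, -11, 50], 0.71)]
rack_rear [([510, -455, 16], 0.9), ([328, -191, 15], 0.89), ([157, -442, 20], 0.79)]
bay_mouth [([545, -39, 43], 0.85)]
```

>>> jog_arm(rows=[-0.01, 0.15, 0, 0, 0, 0, -0.01, 0.15, 0, 0, 0, 0, 0, 0, 0, 0, 0, 0])

```text
time_s: 16.7
ee_pos: [0.5419, -0.0396, 0.0716]
ee_rot: [0.481, 0.516, -0.484, 0.518]
force: [0.2, -10.0, -1.9]
finger_gap: 0.279
```

>>> jog_arm(rows=[-0.01, 0.15, 0, 0, 0, 0, -0.01, 0.15, 0, 0, 0, 0, 0, 0, 0, 0, 0, 0])

```text
time_s: 17.0
ee_pos: [0.5416, -0.0395, 0.0716]
ee_rot: [0.481, 0.515, -0.485, 0.518]
force: [0.4, -15.9, -0.5]
finger_gap: 0.275
```

>>> jog_arm(rows=[0.02, -0.4, 0, 0, 0, 0, 0.05, -1, 0, 0, 0, 0, 0.05, -1.5, 1, 0, 0, 0, 0, -1.5, 4, 0, 0, 0, 0, -2, 4.5, 0, 0, 0, 0, 0, 4.5, 0, 0, 0, 0, 2, 4, 0, 0, 0, 0, 3, 0, 0, 0, 0, 0, 0, 0, 0, 0, 0, 0, 0, 0, 0, 0, 0])

```text
time_s: 18.0
ee_pos: [0.5428, -0.0449, 0.2515]
ee_rot: [0.481, 0.518, -0.481, 0.518]
force: [-0.0, -0.0, -0.1]
finger_gap: 0.278
```

```bash
python3 - <<'E'
from h import *
where()
p=snap('wrist','w6.png'); marks(p,['rack','rack_hole','rack_rear','bay_mouth','station','rack_notch','key_top','peg_top'])
E
```

```text
t 18.0 pos [542.8 -44.9 251.5] yaw 0.074 F [-0.  -0.  -0.1] gap 26.1
rack [([201, -382, 4], 0.91), ([538, 41, 43], 0.74)]
rack_hole [([536, -13, 47], 0.66), ([344, -213, 13], 0.64), ([544, -32, 40], 0.37)]
rack_rear [([326, -197, 18], 0.83), ([542, -29, 52], 0.65)]
bay_mouth [([545, -34, 41], 0.88)]
station []
rack_notch [([229, -313, 2], 0.96), ([519, 119, 45], 0.79), ([574, -315, 3], 0.7)]
key_top [([523, 106, 66], 0.68)]
peg_top [([776, -9, -5], 0.63)]
```

View pics/w6.png

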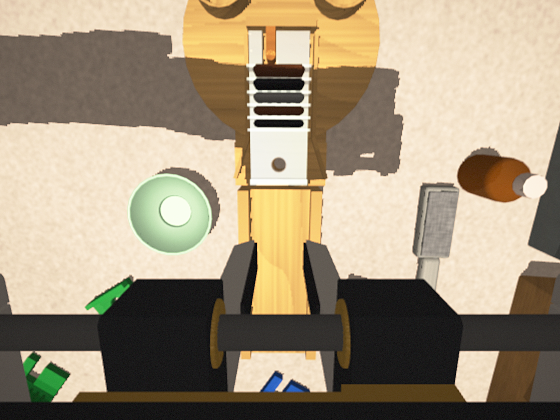

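The rack is home: key at (270,42) inside the notch, hole at (279,165), lip level with the mouth. Now I go to the pin.

>>> jog_arm(rows=[-0.28, 4, 0, 0, 0, 0, -0.28, 4, 0, 0, 0, 0, -0.28, 4, 0, 0, 0, 0, -0.28, 4, 0, 0, 0, 0, -0.28, 4, 0, 0, 0, 0, -0.28, 4, 0, 0, 0, 0, -0.28, 4, 0, 0, 0, 0, -0.28, 4, 0, 0, 0, 0, -0.28, 4, -2, 0, 0, 0, -0.28, 2, -3, 0, 0, 0, 0, 0, 0, 0, 0, 0, 0, 0, 0, 0, 0, 0], grip=4.6)

```text
time_s: 19.65
ee_pos: [0.5148, 0.3335, 0.201]
ee_rot: [0.481, 0.518, -0.482, 0.518]
force: [0.3, -0.2, -0.9]
finger_gap: 0.49
```

```bash
cat >> h.py <<'E'
def w2p(s,p,uv,z):
    """wrist pixel -> world point at height z"""
    T=np.eye(4);T[:3,:3]=R.from_quat(s['ee_rot']).as_matrix();T[:3,3]=s['ee_pos'];T=T@p['hand_eye']
    d=T[:3,:3]@np.linalg.inv(p['mtx'])@np.array([*uv,1.]);o=T[:3,3]
    return np.round((o+d*(z-o[2])/d[2])*1000,1)
E
python3 - <<'E'
from h import *
where(); s=ctrl.state()
p=snap('wrist','w7.png'); marks(p,['pin','pin_shoulder','pin_stand'])
for r in ctrl.trace(p,'pin')[:2]:
    ys,xs=np.nonzero(r['region']); print(r['score'],xs.min(),xs.max(),ys.min(),ys.max(),len(xs))
for uv in [(279,165)]: pass
E
```

```text
t 19.65 pos [514.8 333.5 201. ] yaw 0.072 F [ 0.3 -0.2 -0.9] gap 46.0
pin [([514, 350, 7], 0.62)]
pin_shoulder [([512, 350, 47], 0.59)]
pin_stand [([514, 356, 3], 0.87)]
0.82 268 295 171 202 706
```

View pics/w7.png

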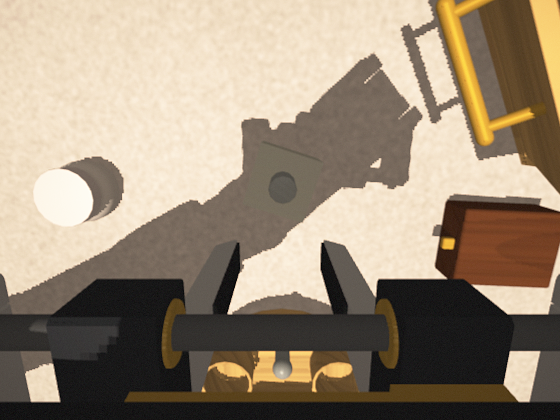

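The pin head is in its stand at about (282,187), and nothing stands near it. I work out its position from the pixel.

```bash
python3 - <<'E'
from h import *
where(); s=ctrl.state()
p=snap('wrist')
m=cv2.moments(ctrl.trace(p,'pin')[0]['region'].astype(np.uint8),True);uv=(m['m10']/m['m00'],m['m01']/m['m00'])
print(uv,w2p(s,p,uv,.084),w2p(s,p,uv,.075))
q=snap('scene');marks(q,['pin','pin_shoulder','pin_stand']);q=snap('top');marks(q,['pin','pin_shoulder','pin_stand'])
E
```

```text
t 19.9 pos [516.2 333.  202.8] yaw 0.07 F [-0.3 -0.3 -0.2] gap 45.9
(279.5041782729805, 185.8091922005571) [514.9 356.8  84. ] [515.  355.4  75. ]
pin [([542, -36, 40], 0.57), ([514, 358, 6], 0.43)]
pin_shoulder [([660, -196, 3], 0.17)]
pin_stand []
pin [([534, 42, 42], 0.48)]
pin_shoulder []
pin_stand []
```

>>> jog_arm(rows=[-0.1, 1.1, -1, 0, 0, 0, 0, 1.15, -2, 0, 0, 0, 0, 0, -4, 0, 0, 0, 0, 0, -3, 0, 0, 0, 0, 0, -2, 0, 0, 0, 0, 0, -0.4, 0, 0, 0, 0, 0, 0, 0, 0, 0, 0, 0, 0, 0, 0, 0])

```text
time_s: 21.2
ee_pos: [0.5144, 0.3576, 0.0783]
ee_rot: [0.482, 0.518, -0.481, 0.518]
force: [-0.3, 0.1, -0.6]
finger_gap: 0.487
```

>>> jog_arm(rows=[0, 0, 0, 0, 0, 0, 0, 0, 0, 0, 0, 0, 0, 0, 0, 0, 0, 0, 0, 0, 0, 0, 0, 0, 0, 0, 0, 0, 0, 0, 0, 0, 0, 0, 0, 0], grip=0, squeeze=20)

```text
time_s: 21.8
ee_pos: [0.5144, 0.3568, 0.0782]
ee_rot: [0.482, 0.518, -0.481, 0.518]
force: [-0.7, -1.3, 4.9]
finger_gap: 0.249
```

>>> jog_arm(rows=[0, 0, 1, 0, 0, 0, 0, 0, 2, 0, 0, 0, 0, 0, 4, 0, 0, 0, 0, 0, 4, 0, 0, 0, 0, 0, 3.5, 0, 0, 0, 0.25, -3.7, 0, 0, 0, 0, 0.25, -3.7, 0, 0, 0, 0, 0.25, -3.7, 0, 0, 0, 0, 0.25, -3.7, 0, 0, 0, 0, 0.25, -3.7, 0, 0, 0, 0, 0.25, -3.7, 0, 0, 0, 0, 0.25, -3.7, 0, 0, 0, 0, 0.25, -3.7, 0, 0, 0, 0, 0.25, -3.7, 0, 0, 0, 0, 0.25, -3.7, 0, 0, 0, 0, 0, 0, 0, 0, 0, 0, 0, 0, 0, 0, 0, 0])

```text
time_s: 23.5
ee_pos: [0.5387, -0.0142, 0.2226]
ee_rot: [0.482, 0.517, -0.482, 0.517]
force: [-0.8, 1.0, -0.1]
finger_gap: 0.257
```

```bash
python3 - <<'E'
from h import *
where(); s=ctrl.state()
p=snap('wrist','w8.png'); marks(p,['pin','pin_shoulder','rack_hole','rack','rack_rear'])
q=snap('scene','s8.png');marks(q,['pin','pin_shoulder','rack_hole','deck_hole','rack']);q=snap('top','t8.png');marks(q,['pin','pin_shoulder','rack_hole'])
E
```

```text
t 23.5 pos [538.7 -14.2 222.6] yaw 0.07 F [-0.8  1.  -0.1] gap 24.2
pin [([539, -16, 150], 0.7), ([536, 38, 42], 0.61)]
pin_shoulder [([538, -17, 194], 0.97)]
rack_hole [([537, -14, 49], 0.82)]
rack [([538, 42, 42], 0.66), ([542, -34, 54], 0.3)]
rack_rear [([540, -31, 55], 0.9), ([539, -15, 192], 0.15)]
pin []
pin_shoulder [([539, -12, 195], 0.6)]
rack_hole [([521, -439, 9], 0.9), ([539, -11, 46], 0.76), ([339, -209, 11], 0.68)]
deck_hole [([542, -12, 39], 0.67)]
rack [([536, 41, 39], 0.96), ([198, -381, -3], 0.94), ([780, -11, 3], 0.69)]
pin []
pin_shoulder []
rack_hole [([516, -440, 11], 0.9), ([537, -12, 48], 0.8), ([342, -210, 8], 0.65)]
```

View pics/w8.png

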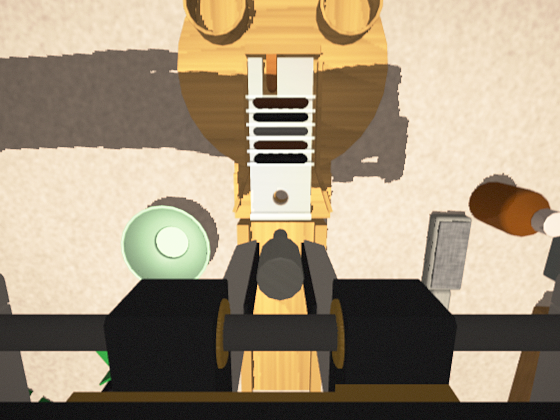

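The pin hangs upright in the jaws: tip near (280,236), head at (280,270). The rack hole shows at (280,198).

```bash
python3 - <<'E'
from h import *
where(); s=ctrl.state()
p=snap('wrist')
print('hole',w2p(s,p,(280.5,197.5),.05),'tipcentre',w2p(s,p,(280,235),s['ee_pos'][2]-.070),'headbottom-ish',w2p(s,p,(280,247),s['ee_pos'][2]-.028))
g=cv2.cvtColor(p['image'],cv2.COLOR_RGB2GRAY)
cv2.imwrite('pics/c9.png',cv2.resize(g[180:310,220:340],None,fx=5,fy=4,interpolation=cv2.INTER_CUBIC))
marks(p,['pin','pin_shoulder','rack_hole'])
p=snap('wrist');marks(p,['pin','pin_shoulder','rack_hole'])
E
```

```text
t 24.3 pos [539.  -13.4 222.5] yaw 0.072 F [ 0.1  0.3 -1.1] gap 23.5
hole [539.7 -10.2  50. ] tipcentre [539.7 -17.  152.5] headbottom-ish [539.3 -11.  194.5]
pin []
pin_shoulder [([539, -15, 194], 0.69)]
rack_hole [([535, -12, 48], 0.66)]
pin [([540, -16, 151], 0.75)]
pin_shoulder [([538, -16, 196], 0.68)]
rack_hole [([520, 105, 67], 0.17)]
```

View pics/c9.png

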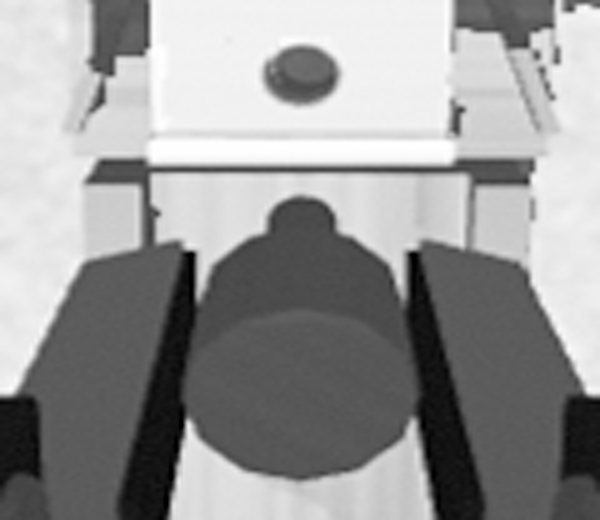

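```bash
python3 - <<'E'
from h import *
s=ctrl.state(); p=snap('wrist')
z=s['ee_pos'][2]
print('hole',w2p(s,p,(280.4,198.7),.05),'head',w2p(s,p,(280.2,278.7),z+.006),'headtop edges',w2p(s,p,(280,257.5),z+.006),w2p(s,p,(280,299.5),z+.006),'tip far edge',w2p(s,p,(280.5,229.2),z-.066))
where()
E
```

```text
hole [539.7 -11.4  50. ] head [539.7 -15.2 228.5] headtop edges [538.8  -4.1 228.5] [540.4 -26.4 228.5] tip far edge [539.7 -11.5 156.5]
t 24.75 pos [538.9 -13.4 222.5] yaw 0.072 F [ 0.1  0.1 -1.2] gap 23.5
```

>>> jog_arm(rows=[0, 0.2, -2, 0, 0, 0, 0, 0.2, -2.5, 0, 0, 0, 0, 0, -2.5, 0, 0, 0, 0, 0, -1.7, 0, 0, 0, 0, 0, -0.5, 0, 0, 0, 0, 0, 0, 0, 0, 0, 0, 0, 0, 0, 0, 0])

```text
time_s: 25.45
ee_pos: [0.5396, -0.0093, 0.1312]
ee_rot: [0.482, 0.517, -0.481, 0.518]
force: [0.7, 0.8, 0.1]
finger_gap: 0.254
```

```bash
python3 - <<'E'
from h import *
s=ctrl.state(); where(); p=snap('wrist')
marks(p,['pin','pin_shoulder','rack_hole'])
g=p['image'][:,:,::-1]
cv2.imwrite('pics/c10.png',cv2.resize(g[160:310,210:350],None,fx=4,fy=4,interpolation=cv2.INTER_CUBIC))
E
```

```text
t 25.45 pos [539.6  -9.3 131.2] yaw 0.072 F [0.7 0.8 0.1] gap 23.9
pin [([540, -11, 60], 0.86), ([539, -12, 105], 0.35)]
pin_shoulder [([540, -10, 103], 0.85)]
rack_hole [([340, -210, 13], 0.76), ([538, -11, 50], 0.75), ([539, -14, 62], 0.5)]
```

View pics/c10.png

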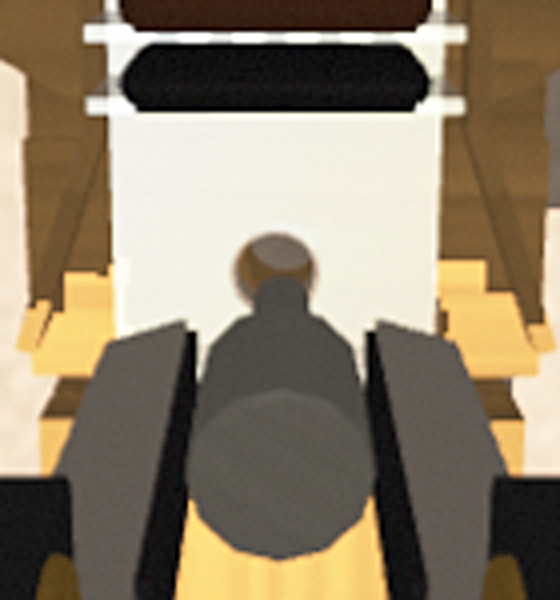

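The tip is just over the hole: crop hole centre about (275,271), shank at x = 281.

```bash
python3 - <<'E'
from h import *
s=ctrl.state(); p=snap('wrist'); z=s['ee_pos'][2]
f=lambda x,y:(210+(x+.5)/4-.5,160+(y+.5)/4-.5)
print('hole rim far/l/r',w2p(s,p,f(275,233),.05),w2p(s,p,f(233,268),.05),w2p(s,p,f(319,268),.05))
print('head far/near/l/r',*[w2p(s,p,f(*q),z+.006) for q in [(281,390),(281,558),(186,470),(375,470)]])
print('tip far/l/r',w2p(s,p,f(281,277),z-.067),w2p(s,p,f(253,290),z-.064),w2p(s,p,f(309,290),z-.064))
where()
E
```

```text
hole rim far/l/r [538.5  -3.4  50. ] [531.2 -10.7  50. ] [547.2  -9.6  50. ]
head far/near/l/r [5.393e+02 1.000e-01 1.373e+02] [540.9 -22.2 137.3] [528.4 -11.2 137.3] [551.5  -9.5 137.3]
tip far/l/r [539.9  -7.5  64.3] [535.2  -9.3  67.3] [544.9  -8.6  67.3]
t 25.7 pos [539.4  -9.4 131.2] yaw 0.072 F [-0.5  0.2 -0.9] gap 23.4
```

>>> jog_arm(rows=[-0.07, 0.05, -0.6, 0, 0, 0, 0, 0, -0.5, 0, 0, 0, 0, 0, -0.5, 0, 0, 0, 0, 0, -0.5, 0, 0, 0, 0, 0, 0, 0, 0, 0])

```text
time_s: 26.2
ee_pos: [0.5376, -0.0089, 0.1086]
ee_rot: [0.481, 0.518, -0.482, 0.517]
force: [0.1, 0.6, -0.1]
finger_gap: 0.251
```

>>> jog_arm(rows=[0, 0, -0.6, 0, 0, 0, 0, 0, -0.6, 0, 0, 0, 0, 0, -0.6, 0, 0, 0, 0, 0, 0, 0, 0, 0])

```text
time_s: 26.6
ee_pos: [0.5378, -0.0089, 0.0905]
ee_rot: [0.481, 0.518, -0.482, 0.517]
force: [0.1, 0.5, -0.5]
finger_gap: 0.252
```

>>> jog_arm(rows=[0, 0, -0.5, 0, 0, 0, 0, 0, -0.4, 0, 0, 0, 0, 0, -0.2, 0, 0, 0, 0, 0, -0.1, 0, 0, 0, 0, 0, 0, 0, 0, 0])

```text
time_s: 27.1
ee_pos: [0.5382, -0.0088, 0.0794]
ee_rot: [0.482, 0.518, -0.482, 0.518]
force: [0.2, -0.3, -1.2]
finger_gap: 0.25
```

Release and back away upward.

>>> jog_arm(rows=[0, 0, 0, 0, 0, 0, 0, 0, 0, 0, 0, 0, 0, 0, 0, 0, 0, 0, 0, 0, 0, 0, 0, 0, 0, 0, 0, 0, 0, 0], grip=3.6)

```text
time_s: 27.6
ee_pos: [0.5383, -0.0089, 0.0796]
ee_rot: [0.482, 0.518, -0.482, 0.518]
force: [0.5, -0.2, 0.6]
finger_gap: 0.383
```

>>> jog_arm(rows=[0, 0, 1, 0, 0, 0, 0, 0, 2, 0, 0, 0, 0, 0, 4, 0, 0, 0, 0, 0, 4, 0, 0, 0, 0, -4, 4, 0, 0, 0, 0, -4, 0, 0, 0, 0, 0, 0, 0, 0, 0, 0, 0, 0, 0, 0, 0, 0])

```text
time_s: 28.4
ee_pos: [0.538, -0.0852, 0.2254]
ee_rot: [0.482, 0.517, -0.482, 0.517]
force: [0.4, 0.4, 0.2]
finger_gap: 0.383
```

```bash
python3 - <<'E'
from h import *
where(); p=snap('wrist')
marks(p,['pin','pin_shoulder','rack','rack_rear','bay_mouth','key_top'])
g=p['image'][:,:,::-1]
q=snap('scene');marks(q,['pin','pin_shoulder','rack','rack_hole','deck_axis','peg_top','dish','ring_box','lint_brush','scent','cream_jar','watch_box'])
h=q['image'][:,:,::-1][180:300,180:380]
cv2.imwrite('pics/f.png',np.hstack([cv2.resize(g[0:300,150:410],(400,460)),cv2.resize(h,(400,460))]))
E
```

```text
t 28.4 pos [538.  -85.2 225.4] yaw 0.069 F [0.4 0.4 0.2] gap 36.0
pin [([537, -14, 6], 0.77)]
pin_shoulder [([538, -11, 49], 0.64)]
rack [([535, 40, 41], 0.77), ([198, -380, 2], 0.61)]
rack_rear [([538, -30, 54], 0.7), ([329, -198, 18], 0.64), ([659, -196, 0], 0.53)]
bay_mouth [([543, -33, 41], 0.96)]
key_top []
pin [([541, -9, 6], 0.69)]
pin_shoulder [([539, -8, 52], 0.61), ([513, 355, -1], 0.4), ([416, -84, -1], 0.23)]
rack [([196, -379, -2], 0.81), ([548, -389, 0], 0.8), ([539, 44, 38], 0.74)]
rack_hole [([521, -438, 10], 0.82), ([169, -426, 8], 0.71), ([539, -12, 46], 0.62)]
deck_axis [([531, 114, 44], 0.66)]
peg_top [([520, 200, 112], 0.86)]
dish [([412, -84, -3], 0.87), ([525, 199, 108], 0.72)]
ring_box [([662, -199, 0], 0.58)]
lint_brush [([740, -117, 3], 0.71), ([536, 42, 38], 0.26)]
scent [([779, -12, 4], 0.72), ([537, -13, 52], 0.39)]
cream_jar [([309, 324, -2], 0.88), ([532, 45, 38], 0.52), ([544, -12, 37], 0.37)]
watch_box [([744, 304, -4], 0.71), ([780, -10, 4], 0.51)]
```

View pics/f.png

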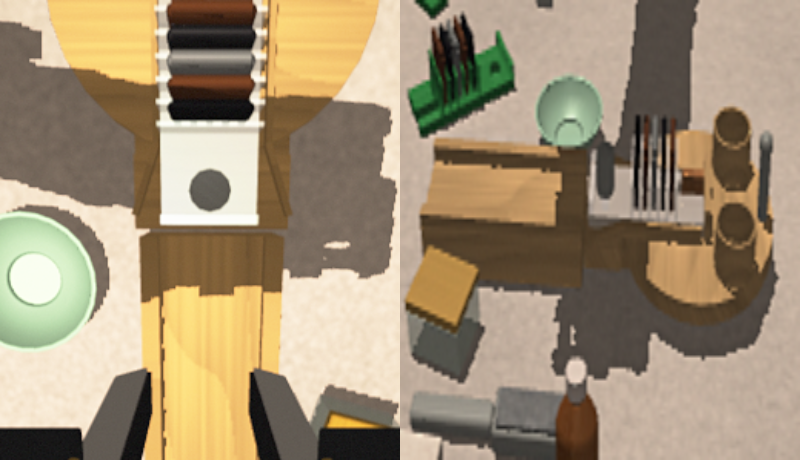

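The pin sits upright with its head flat on the rack. The bay lines up with the runway, the rack is home, and the bystanders have not moved. I hand in.

```bash
python3 -c "
from h import *
print(ctrl.close_job()); where()"
```

```text
the job is handed in; nothing more can be done
None
the job is handed in; nothing more can be done
```

The job is done and was handed in at about 28 s of the 72 s allowed; the hand-in reports no verdict.

I turned the carousel clockwise by about 0.72 rad with the jaws around the peg. Then I slid the rack along the runway until it stalled on the back stop at about 16 N. Last, I took the pin from its stand, lowered it through both holes without resistance and let it go.

**Last checks:**
- **Rack:** its measured rear edge is at y of about -30 mm, against -29 mm expected. Its origin measured 40 and 44 mm in y, against 46 mm expected. The 40 mm reading is 6 mm short, beyond the 4 mm limit. I put that down to the network's error of about 4 mm, because the stall, the rear edge and the picture all say home.
- **Pin:** upright, with the underside of its head at z of about 49–52 mm (base top at 50 mm) and within about 4 mm of the hole's middle.
- **Carousel:** in line with the runway to about 0.02 rad by the mouth and axis points. The last peg reading, (520, 200) mm, would mean about 0.08 rad, but an earlier check and the last picture do not bear it out.
- **Bystanders:** all six read within about 5 mm of where they started.
- **Gripper:** clear of everything.

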